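# Hang the lift-off door on the little cupboard

### The arm

A 6-joint arm with a two-finger parallel gripper is mounted at the origin on a cart in front of the work surface, level with it; the furniture and walls round the work are solid. World frame = base frame: x ahead of the robot, y to its left, z up, the work surface at z = 0. Lengths are in m, angles in rad, forces in N, time in s.
With the tool pointing down it reaches from about 0.375 to 0.825 m from the base axis. Payload 5.5 kg.
Tool frame: the origin (TCP) lies between the finger pads; the fingertips stand 11 mm ahead of it and the grasp point (between the pads) lies 8 mm behind it; z points along the fingers, y is the line along which they close (so a half turn about z gives the same grasp; the last joint's range is limited). The gripper opens to 85 mm and grips with 20 to 120 N. Pads are 22 mm wide; open, the fingers measure 114 mm over their backs; the gripper's body (76 mm by 85 mm) begins 54 mm behind the grasp point. The pads swing forward as they close: fully open they stand 13 mm farther back than shut.
Start: joints at [1.231, 0.314, -0.047, 1.21, 0, 1.571], TCP at [0.2, 0.566, 0.242] pointing down, gripper open.
Joint ranges: [-2.67, 2.67], [-0.69, 1.73], [-1.03, 1.25], [-2.08, 2.16], [-1.42, 1.45], [-3.14, 3.14]. Speed limits (rad/s): [2.39, 2.39, 3.01, 3.14, 3.14, 3.14].

### API

Orientations are given as [roll, pitch, yaw] about the fixed x, y, z axes, in that order (R = Rz(yaw) Ry(pitch) Rx(roll)).
In Python, from plant import arm, imaging, ticket gives the robot as it stands.
- The arm moves only by the shell command python3 -m jog 'ROWS' [FORCE]. ROWS is a JSON object of lists of equal length, an entry for each row: "rotation": the turn, a rotation vector about the tool's x, y, z in degrees, a list of three; "offset": the shift along the tool's x, y, z in m, a list of three; "jaw": the finger opening in m, from 0 to 0.0854. A call has 1 to 5 rows; each row shifts and turns the commanded pose from where the row before left it, along the tool's axes as they then stand; what a row does not reach is not made up. A row lasts 1/8 s, in which the tool goes at most 62.5 mm and 10.7 degrees, less where a joint would pass 70% of its speed; a pose out of reach is approached as far as the arm can. A call with a gripper value outside its range is refused whole. The fingers move at their own pace and stop on an object; FORCE is the grip in N (left out, the last holds). Time passes only in rows, so rows that do not move let the fingers close. It gives the time, the measured TCP pose, the force, the opening and the grip force at its end, in the units of the state.
- arm.state(): the state, without advancing time (a new reading comes with each control period).
- imaging.capture(name): name is "scene" or "top" or "wrist"; returns the picture (480x640x3 uint8, red, green, blue); there is no depth.
- imaging.calibration(name): a dict with "mtx" (3x3 intrinsics, pixels), "xyz" and "orientation" of the camera in the world; the wrist camera has in their place "T_tool_cam" (4x4, takes a point from camera to tool coordinates, whose origin is the TCP and whose axes are the flange's). Camera axes: x right, y down, z forward; pixel columns grow to the right and rows downward; lengths in m; the calibration is good to about 2 mm. A picture is of the moment at which its call begins: read the wrist's pose just before it. calibration takes no time and is no camera call.
- ticket.close_job(): hands the job in; it is judged then, once.
The state is a dict: "t": time; "joint_positions": joint angles; "qvel": joint speeds; "joint_torque": joint torques, N m; "eef_pos": TCP position; "orientation": TCP orientation; "wrist_force": force on the tool from outside, world axes, zero at the start; "ft_torque": the same for the moment, N m; "finger_gap": finger opening in m; "finger_force": force on a finger pad.
Only numpy, scipy, OpenCV 4.12 (cv2) and the standard library are available. Lean on these libraries where they do the work, as an engineer would, in place of code of your own. Each camera call takes 0.05 s, during which the arm holds its last target. There are 200 camera calls.

### The job

Hang the blue door on the blue cupboard: take it out of the wooden rack and lower it, open and pointing out from the cupboard front, so that both its hinge knuckles drop onto the two upright pins together. Hold it until it is all the way down on both pins, then let go and leave it hanging. Leave the plain wood door in the rack alone.

Things in the scene. Friction and masses are not known exactly. Their poses are not given: they have to be found in the camera images.
- blue_door: Loose blue door, 0.3 kg, upright in a rack slot. Origin: hinge axis, underside of lower knuckle, starts 32 mm up; z up, x from panel to knuckles. Panel x -145 to -19, y -8 to 8, z -20 to 135 mm. Grip its flat top rail (16 mm thick, z 99 to 135) from above at x -80, near the centre of mass. Knuckles: two upright rings, 34 mm outside, bore 24, 18 high, undersides at z 0 and 90 mm. Brass knob on the +y face.
- plain_door: Plain light wood door, shape and frame as the blue one, in the other slot of the same low dark wooden rack; not to be moved. The doors stand in either slot: slots parallel, 100 mm apart, slot walls 28 mm high (tops 40 mm above the worktop), 2 mm play each side. Lift the blue door 165 mm before crossing over this one (its top is 167 mm above the worktop).
- lower_pin (a point): Lower upright brass hinge pin, at the left front edge of a fixed doorless blue cupboard (160 wide, 100 deep, 201 mm high). Pin 24 mm high, 19 mm thick at the foot, tapering to a 6 mm tip. Point: centre of its foot, on the steel seat where the knuckle rests, 45 mm above the worktop, 24 mm in front of the cupboard. z up, -x straight out of the cupboard's front.
- upper_pin (a point): Foot of a like pin 90 mm straight above, same axes. Each pin stands on an 8 mm thick bracket, 34 mm round, so the lower knuckle cannot come down past the upper pin: bring the upright door in from the front, 24 to 64 mm (best 44) above its hung height, the lower knuckle passing under the upper bracket, until each knuckle is over its pin; then lower straight. Tips forgive about 8 mm.

How it is judged:
By the outcome, as a careful person would: the job done as asked, in the order asked, and still so for the second after the job is handed in, with the robot touching nothing.
It also fails if it takes over 42 s, if anything falls off the work surface, if the arm or the gripper's body presses on something with over 40 N, if the wrist force passes 120 N, or if a joint passes its speed limit or range.

## Working session

There is one attempt and no reset: what is moved stays moved. The work goes in short steps, Python scripts to look and compute and a shell command to move; the robot and the scene stay as the last step left them, time stands still between calls to the robot, and variables do not carry over. Pictures are saved under pics/ and viewed, at most 10 in all, crops included, and the job is handed in when it is done.

```bash
ls; mkdir -p pics; python3 - <<'E'
from plant import arm, imaging
import cv2, numpy as np
s=arm.state();print(s)
for n in("scene","top"):
    cv2.imwrite(f"pics/{n}0.png",imaging.capture(n)[:,:,::-1]);print(n,imaging.calibration(n))
print(imaging.calibration("wrist"))
E
```

```text
pics
{'t': 0.0, 'joint_positions': array([ 1.23101003e+00,  3.14212094e-01, -4.80508480e-02,  1.21015135e+00,
       -1.18249900e-05,  1.57081225e+00]), 'qvel': array([ 0.00052024,  0.00133015, -0.0002671 , -0.00028299,  0.00048996,
       -0.00104257]), 'joint_torque': array([-1.43681416e-03, -5.39591289e+01,  3.39746261e+01,  1.91987370e-02,
       -1.72107798e-04, -1.27764935e-06]), 'eef_pos': array([0.19980064, 0.56520123, 0.24145524]), 'orientation': array([-3.13997469e+00,  1.18507380e-05,  2.80179045e+00]), 'wrist_force': array([ 0.16135532, -1.15210354,  0.37547923]), 'ft_torque': array([-0.00501329, -0.0334685 ,  0.04365503]), 'finger_force': 0.0, 'finger_gap': 0.0852110726469878}
scene {'mtx': array([[449.4799685 ,   0.        , 318.84572741],
       [  0.        , 449.4799685 , 244.97045971],
       [  0.        ,   0.        ,   1.        ]]), 'xyz': array([0.16594493, 0.42995168, 0.73997248]), 'orientation': array([-2.38745316,  0.01528599, -2.5034048 ])}
top {'mtx': array([[533.50001723,   0.        , 317.92742504],
       [  0.        , 533.50001723, 232.40763871],
       [  0.        ,   0.        ,   1.        ]]), 'xyz': array([ 0.39060952, -0.02798993,  1.16878626]), 'orientation': array([-3.01180486, -0.00547985, -1.55689423])}
{'mtx': array([[407.82294856,   0.        , 311.26243087],
       [  0.        , 407.82294856, 241.55694895],
       [  0.        ,   0.        ,   1.        ]]), 'T_tool_cam': array([[-1.51463217e-04, -9.65520619e-01, -2.60326548e-01,
         6.51287467e-02],
       [ 9.99999306e-01, -4.50465791e-04,  1.08890507e-03,
        -3.23576973e-04],
       [-1.16862850e-03, -2.60326203e-01,  9.65520017e-01,
        -1.31751177e-01],
       [ 0.00000000e+00,  0.00000000e+00,  0.00000000e+00,
         1.00000000e+00]])}
```

View pics/top0.png

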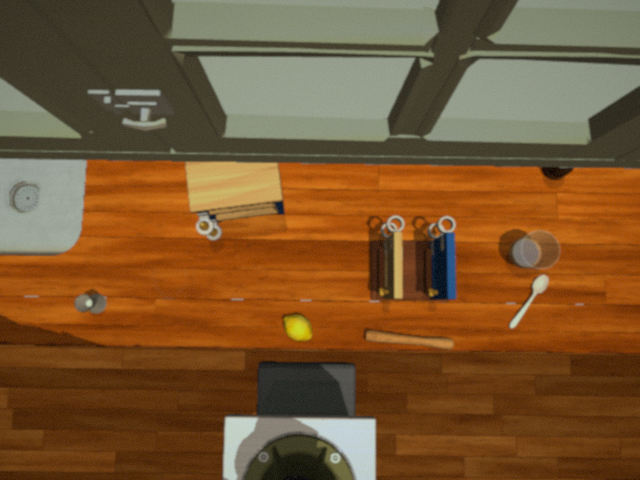

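View pics/scene0.png

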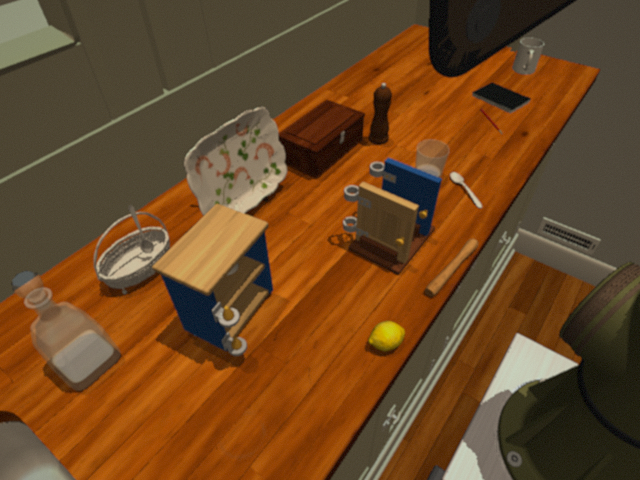

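The top view shows the blue door in the right-hand slot (columns 430-456, rows 217-300), with its knuckles pointing away from the robot. The cupboard is at the upper left (187-284, 162-215), with its pins at about (205,226). I'll enlarge both areas.

```bash
python3 - <<'E'
import cv2, numpy as np
t=cv2.imread("pics/top0.png");s=cv2.imread("pics/scene0.png")
f=lambda im,x,y,w,h:cv2.resize(im[y:y+h,x:x+w],(400,300),interpolation=cv2.INTER_CUBIC)
a=np.vstack([np.hstack([f(t,180,160,120,90),f(t,350,210,120,90)]),np.hstack([f(s,190,280,80,60)*1,f(s,330,145,120,90)])])
cv2.imwrite("pics/m0.png",a)
E
```

```text
(no output)
```

View pics/m0.png

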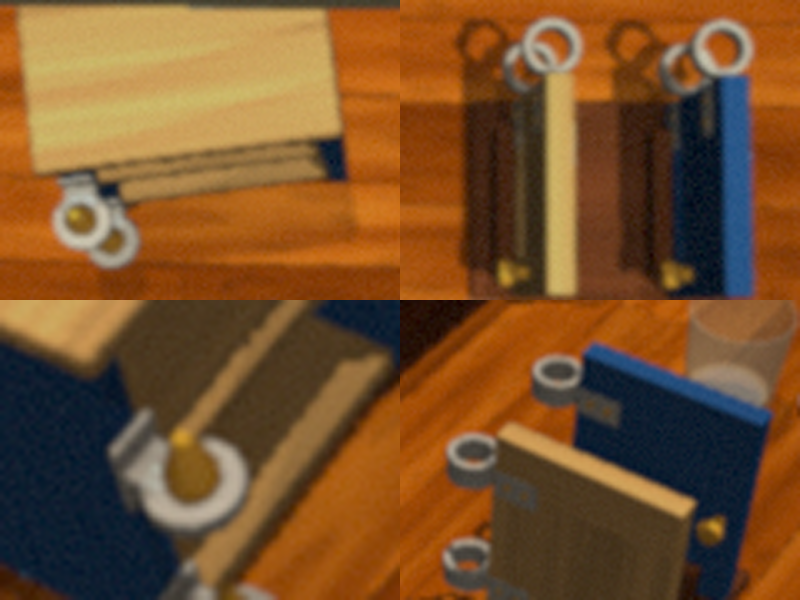

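The crops give these positions in the full images. In the top view, the upper bracket disc is at about (204.6,225.4), the lower disc at (213.6,232), the blue door's upper ring at (446.6,224.1) and its bright top rail at columns 446-456. In the scene view, the upper disc is at about (228,316).

```bash
cat > h.py <<'E'
import cv2, numpy as np
from scipy.spatial.transform import Rotation as R
from plant import imaging
def ray(n,uv,T=None):
    c=imaging.calibration(n)
    if n=="wrist": M=T@c["T_tool_cam"];Rm=M[:3,:3];o=M[:3,3]
    else: Rm=R.from_euler("xyz",c["orientation"]).as_matrix();o=np.array(c["xyz"])
    d=Rm@np.linalg.inv(c["mtx"])@np.array([uv[0],uv[1],1.]);return o,d/np.linalg.norm(d)
def onz(n,uv,z,T=None):
    o,d=ray(n,uv,T);return o+d*(z-o[2])/d[2]
def tri(rs):
    A=sum(np.eye(3)-np.outer(d,d) for o,d in rs);b=sum((np.eye(3)-np.outer(d,d))@o for o,d in rs)
    p=np.linalg.solve(A,b);return p,[np.linalg.norm(np.cross(p-o,d))*1e3 for o,d in rs]
E
python3 - <<'E'
from h import *
np.set_printoptions(precision=4,suppress=True)
t=cv2.imread("pics/top0.png");s=cv2.imread("pics/scene0.png")
def big(m):
    c,_=cv2.findContours(m,cv2.RETR_EXTERNAL,cv2.CHAIN_APPROX_NONE);return max(c,key=cv2.contourArea)
hsv=cv2.cvtColor(t,cv2.COLOR_BGR2HSV)
m=cv2.inRange(hsv,(100,120,110),(125,255,255));m[:,:420]=0;m[:,470:]=0;m[:210]=0;m[310:]=0
r=cv2.minAreaRect(big(m));print("rail",r)
P=np.array([onz("top",p,.167) for p in cv2.boxPoints(r)]);print(P)
print("rail centre",P.mean(0))
# grey discs
m=cv2.inRange(hsv,(0,0,110),(180,70,255))
for nm,(x,y,z,rad) in dict(ub=(205,225,.135,9),lb=(214,232,.045,9),ring=(447,224,.140,10)).items():
    k=np.zeros_like(m);cv2.circle(k,(x,y),rad+4,255,-1)
    c=cv2.minEnclosingCircle(big(m&k));mo=big(m&k).reshape(-1,2)
    print(nm,c,onz("top",c[0],z),"guess",onz("top",(x,y),z))
for nm,uv,z in [("ub",(204.6,225.4),.135),("lb",(213.6,232),.045),("ring",(446.6,224.1),.14)]: print(nm,onz("top",uv,z))
hs=cv2.cvtColor(s,cv2.COLOR_BGR2HSV);ms=cv2.inRange(hs,(0,0,110),(180,70,255));k=np.zeros_like(ms);cv2.circle(k,(228,316),14,255,-1)
c=big(ms&k);print("scene ub",cv2.fitEllipse(c),onz("scene",(228,316),.135),"tri",tri([ray("scene",(228,316)),ray("top",(204.6,225.4))]))
# cupboard top
m=cv2.inRange(hsv,(10,40,150),(28,150,255));m[:,:170]=0;m[:,300:]=0;m[220:]=0
c=big(m);q=cv2.approxPolyDP(c,4,True).reshape(-1,2);print(q);print(np.array([onz("top",p,.201) for p in q]))
E
```

```text
rail ((450.5, 265.5), (65.0, 7.0), 90.0)
[[ 0.5239 -0.2764  0.167 ]
 [ 0.5241 -0.2897  0.167 ]
 [ 0.4017 -0.2873  0.167 ]
 [ 0.4015 -0.2742  0.167 ]]
rail centre [ 0.4628 -0.2819  0.167 ]
ub ((205.5, 225.0), 12.816105842590332) [0.537  0.1883 0.135 ] guess [0.537  0.1892 0.135 ]
lb ((211.10885620117188, 229.9095916748047), 10.32282829284668) [0.5394 0.1948 0.045 ] guess [0.535  0.1884 0.045 ]
ring ((446.5909118652344, 224.77272033691406), 9.02738094329834) [ 0.5436 -0.2826  0.14  ] guess [ 0.5452 -0.2834  0.14  ]
ub [0.5362 0.19   0.135 ]
lb [0.535  0.1893 0.045 ]
ring [ 0.545  -0.2826  0.14  ]
scene ub ((227.45062255859375, 315.55816650390625), (17.25048828125, 21.34440040588379), 92.391357421875) [0.5373 0.191  0.135 ] tri (array([0.5368, 0.1905, 0.1347]), [np.float64(0.7265180576764563), np.float64(0.7265180576763761)])
[[186 162]
 [191 211]
 [281 199]
 [277 163]]
[[0.6454 0.2155 0.201 ]
 [0.5532 0.2021 0.201 ]
 [0.5781 0.0374 0.201 ]
 [0.6461 0.0464 0.201 ]]
```

Pin axis: about (0.5365, 0.190). The two views agree on a disc height of 0.1347 m against an expected 0.135. The cupboard yaw is about 8°. The door's ring is at (0.545, -0.283) and its rail centre is 82 mm behind that, as it should be, with yaw about 0. Joint 6's range means the tool yaw must be near 0, so next I'll work out the transit rows.

```bash
cat > plan.py <<'E'
import numpy as np, sys, json
from plant import arm
def rows(wps):  # wps: (x,y,z,yawdeg,n); tool down
    s=arm.state();p=s["eef_pos"];y=np.degrees(s["orientation"][2])
    for x,yy,z,yaw,n in wps:
        q=np.array([x,yy,z]);d=(q-p)/n;dy=(yaw-y)/n;o=[]
        for i in range(n):
            a=np.radians(y);c,si=np.cos(a),np.sin(a)
            o.append([round(float(v),3) for v in (c*d[0]+si*d[1],si*d[0]-c*d[1],-d[2])]);y+=dy
        print("rot z",round(-dy,2),"x",n,o);p=q
E
python3 - <<'E'
from h import *;from plan import rows
t=cv2.imread("pics/top0.png");hsv=cv2.cvtColor(t,cv2.COLOR_BGR2HSV)
m=cv2.inRange(hsv,(100,120,110),(125,255,255))
v=np.arange(238,296);u=[np.mean(420+np.nonzero(m[r,420:470])[0]) for r in v]
a,b=np.polyfit(v,u,1);A=onz("top",(a*238+b,238),.167);B=onz("top",(a*295+b,295),.167);print("door yaw",np.degrees(np.arctan2(*(A-B)[1::-1])),A,B)
m=cv2.inRange(hsv,(10,40,150),(28,150,255));c=np.arange(200,276);r=[np.nonzero(m[165:222,k])[0] for k in c]
e=[165+k[np.r_[np.diff(k)>1,True]][0] for k in r];a,b=np.polyfit(c,e,1)
A=onz("top",(200,a*200+b),.201);B=onz("top",(275,a*275+b),.201);print("cup yaw",np.degrees(np.arctan2(*(A-B)[:2]*[-1,1])),A,B)
rows([(.46,.2,.25,70,9),(.465,-.282,.25,0,8)])
E
```

```text
door yaw 0.385749699175324 [ 0.51440275 -0.28163801  0.167     ] [ 0.40718687 -0.28235987  0.167     ]
cup yaw 8.413408893138334 [0.5555992  0.18569671 0.201     ] [0.57590403 0.04841503 0.201     ]
rot z 10.06 x 9 [[-0.041, -0.029, -0.001], [-0.045, -0.021, -0.001], [-0.048, -0.013, -0.001], [-0.05, -0.004, -0.001], [-0.05, 0.004, -0.001], [-0.048, 0.013, -0.001], [-0.045, 0.021, -0.001], [-0.041, 0.029, -0.001], [-0.035, 0.035, -0.001]]
rot z 8.75 x 8 [[-0.056, 0.021, -0.0], [-0.053, 0.03, -0.0], [-0.047, 0.037, -0.0], [-0.041, 0.044, -0.0], [-0.034, 0.05, -0.0], [-0.026, 0.054, -0.0], [-0.018, 0.058, -0.0], [-0.009, 0.06, -0.0]]
```

```bash
python3 -m jog '{"rotation":[[0,0,10],[0,0,10],[0,0,10],[0,0,10],[0,0,10]],"offset":[[-0.041,-0.029,-0.001],[-0.045,-0.021,-0.001],[-0.048,-0.013,-0.001],[-0.05,-0.004,-0.001],[-0.05,0.004,-0.001]],"jaw":[0.085,0.085,0.085,0.085,0.085]}'
python3 -m jog '{"rotation":[[0,0,10],[0,0,10],[0,0,10],[0,0,10]],"offset":[[-0.048,0.013,-0.001],[-0.045,0.021,-0.001],[-0.041,0.029,-0.001],[-0.035,0.035,-0.001]],"jaw":[0.085,0.085,0.085,0.085]}'
python3 -m jog '{"rotation":[[0,0,9],[0,0,9],[0,0,9],[0,0,9]],"offset":[[-0.056,0.021,0],[-0.053,0.03,0],[-0.047,0.037,0],[-0.041,0.044,0]],"jaw":[0.085,0.085,0.085,0.085]}'
python3 -m jog '{"rotation":[[0,0,9],[0,0,9],[0,0,9],[0,0,9],[0,0,0]],"offset":[[-0.034,0.05,0],[-0.026,0.054,0],[-0.018,0.058,0],[-0.009,0.06,0],[0,0,0]],"jaw":[0.085,0.085,0.085,0.085,0.085]}'
python3 - <<'E'
from h import *;from plan import rows
from plant import arm
s=arm.state();T=np.eye(4);T[:3,:3]=R.from_euler("xyz",s["orientation"]).as_matrix();T[:3,3]=s["eef_pos"]
w=imaging.capture("wrist");cv2.imwrite("pics/w1.png",w[:,:,::-1]);np.save("T1.npy",T);print(s["joint_positions"],s["wrist_force"])
rows([(.465,-.282,.25,0,1)])
E
```

```text
t: 0.72
eef_pos: [0.3455, 0.3605, 0.2471]
orientation: [-3.141, 0.0, 1.924]
wrist_force: [1.0, -1.4, 0.7]
finger_gap: 0.0852
finger_force: 0.0
t: 1.23
eef_pos: [0.4615, 0.1987, 0.2511]
orientation: [-3.141, 0.0, 1.225]
wrist_force: [0.0, -0.4, -0.6]
finger_gap: 0.0851
finger_force: 0.0
t: 1.72
eef_pos: [0.4641, -0.0422, 0.2511]
orientation: [-3.141, 0.0, 0.598]
wrist_force: [0.7, -0.8, -1.0]
finger_gap: 0.085
finger_force: 0.0
t: 2.35
eef_pos: [0.4621, -0.2858, 0.2505]
orientation: [3.141, 0.001, -0.032]
wrist_force: [-0.7, 1.9, -0.2]
finger_gap: 0.0847
finger_force: 0.0
[-5.53395581e-01  2.04015556e-01 -1.71164974e-01  1.19603364e+00
 -8.07767037e-04  2.62001198e+00] [-0.67467144  1.8652474  -0.24611464]
rot z -1.64 x 1 [[0.003, -0.002, 0.0]]
```

View pics/w1.png

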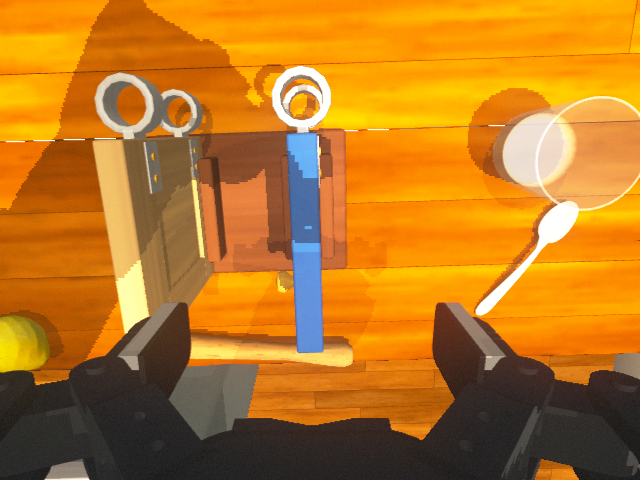

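The wrist view shows the blue rail clearly, from about (303,140) to (310,350), with the upper ring at (301,97). The fingers are astride the door. Joint 6 is at 2.62, which means the half-turned grasp (yaw 180°) is the one that stays in range at the cupboard. I'll turn back while refining the door position.

```bash
python3 - <<'E'
from h import *
T=np.load("T1.npy")
for n,uv,z in [("ring",(301,97),.14),("railA",(303,140),.167),("railB",(310,350),.167),("plainring",(126,104),.14)]: print(n,onz("wrist",uv,z,T))
E
python3 -m jog '{"rotation":[[0,0,-10.5],[0,0,-10.5],[0,0,-10.5],[0,0,-10.5],[0,0,-10.5]],"offset":[[0,0,0],[0,0,0],[0,0,0],[0,0,0],[0,0,0]],"jaw":[0.085,0.085,0.085,0.085,0.085]}' >/dev/null
python3 -m jog '{"rotation":[[0,0,-10.5],[0,0,-10.5],[0,0,-10.5],[0,0,-10.5],[0,0,-10.5]],"offset":[[0,0,0],[0,0,0],[0,0,0],[0,0,0],[0,0,0]],"jaw":[0.085,0.085,0.085,0.085,0.085]}' >/dev/null
python3 -m jog '{"rotation":[[0,0,-10.5],[0,0,-10.5],[0,0,-10.5],[0,0,-10.5],[0,0,-10.5]],"offset":[[0,0,0],[0,0,0],[0,0,0],[0,0,0],[0,0,0]],"jaw":[0.085,0.085,0.085,0.085,0.085]}' >/dev/null
python3 -m jog '{"rotation":[[0,0,-10.5],[0,0,-10.5],[0,0,-4]],"offset":[[0,0,0],[0,0,0],[0,0,0]],"jaw":[0.085,0.085,0.085]}'
python3 -c "
from plan import rows
from plant import arm
print(arm.state()['joint_positions']);rows([(.465,-.282,.25,180,1)])"
```

```text
ring [ 0.5472571  -0.28302926  0.14      ]
railA [ 0.52428191 -0.2838372   0.167     ]
railB [ 0.40430132 -0.28349144  0.167     ]
plainring [ 0.54668472 -0.18423969  0.14      ]
t: 4.65
eef_pos: [0.4629, -0.2803, 0.2511]
orientation: [3.141, -0.001, -3.117]
wrist_force: [1.0, -0.3, 0.4]
finger_gap: 0.085
finger_force: 0.0
[-5.44789081e-01  1.99957296e-01 -1.74747976e-01  1.19695985e+00
  4.09878641e-04 -5.68991865e-01]
rot z -358.61 x 1 [[-0.002, -0.002, 0.001]]
```

```bash
python3 -m jog '{"rotation":[[0,0,1.4],[0,0,0],[0,0,0],[0,0,0],[0,0,0]],"offset":[[-0.003,-0.0025,0],[0,0,0.04],[0,0,0.04],[0,0,0.032],[0,0,0]],"jaw":[0.085,0.085,0.085,0.085,0.085]}' 60
python3 -m jog '{"rotation":[[0,0,0],[0,0,0],[0,0,0],[0,0,0],[0,0,0]],"offset":[[0,0,0],[0,0,0],[0,0,0],[0,0,0],[0,0,0]],"jaw":[0.01,0.01,0.005,0.005,0.005]}' 60
```

```text
t: 5.28
eef_pos: [0.4642, -0.2828, 0.137]
orientation: [3.139, -0.005, 3.135]
wrist_force: [-0.5, -1.1, 0.2]
finger_gap: 0.0846
finger_force: 0.0
t: 5.9
eef_pos: [0.4665, -0.2848, 0.1402]
orientation: [-3.141, 0.001, 3.135]
wrist_force: [-0.2, 0.8, 6.0]
finger_gap: 0.0155
finger_force: 59.6
```

```bash
python3 -m jog '{"rotation":[[0,0,0],[0,0,0],[0,0,0],[0,0,0],[0,0,0]],"offset":[[0,0,-0.02],[0,0,-0.035],[0,0,-0.04],[0,0,-0.045],[0,0,-0.036]],"jaw":[0.005,0.005,0.005,0.005,0.005]}' 70
python3 -m jog '{"rotation":[[0,0,0]],"offset":[[0,0,0]],"jaw":[0.005]}'
python3 - <<'E'
from plan import rows
from plant import arm,imaging;import cv2
print(arm.state()["joint_positions"])
cv2.imwrite("pics/s2.png",imaging.capture("scene")[:,:,::-1])
rows([(.408,.171,.315,188.4,12),(.408,.171,.197,188.4,4)])
E
```

```text
t: 6.52
eef_pos: [0.4655, -0.2845, 0.3162]
orientation: [3.141, -0.001, 3.135]
wrist_force: [0.7, -0.9, -4.9]
finger_gap: 0.0151
finger_force: 68.6
t: 6.65
eef_pos: [0.4669, -0.2854, 0.3173]
orientation: [-3.139, 0.003, 3.135]
wrist_force: [-0.2, 0.1, -4.3]
finger_gap: 0.0155
finger_force: 68.8
[-5.48479227e-01  1.90763759e-01 -3.66228842e-02  1.33935289e+00
 -2.32754594e-04 -5.41864581e-01]
rot z -0.73 x 12 [[0.005, 0.038, 0.0], [0.005, 0.038, 0.0], [0.004, 0.038, 0.0], [0.004, 0.038, 0.0], [0.003, 0.038, 0.0], [0.003, 0.038, 0.0], [0.002, 0.038, 0.0], [0.002, 0.038, 0.0], [0.001, 0.038, 0.0], [0.001, 0.038, 0.0], [0.0, 0.038, 0.0], [-0.0, 0.038, 0.0]]
rot z -0.0 x 4 [[-0.0, 0.0, 0.029], [-0.0, 0.0, 0.029], [-0.0, 0.0, 0.029], [-0.0, 0.0, 0.029]]
```

View pics/s2.png

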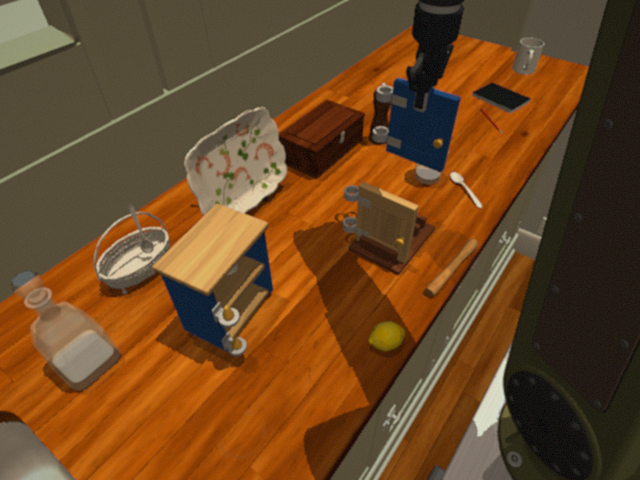

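The blue door is out of the rack and upright in the gripper (390-460, 82-168), and the plain door hasn't moved. Next is the crossing.

```bash
python3 -m jog '{"rotation":[[0,0,-0.7],[0,0,-0.7],[0,0,-0.7],[0,0,-0.7],[0,0,-0.7]],"offset":[[0.005,0.02,0],[0.005,0.035,0],[0.004,0.038,0],[0.004,0.04,0],[0.003,0.04,0]],"jaw":[0.005,0.005,0.005,0.005,0.005]}'
python3 -m jog '{"rotation":[[0,0,-0.7],[0,0,-0.7],[0,0,-0.7],[0,0,-0.7],[0,0,-0.7]],"offset":[[0.003,0.04,0],[0.003,0.04,0],[0.002,0.04,0],[0.002,0.04,0],[0.001,0.04,0]],"jaw":[0.005,0.005,0.005,0.005,0.005]}'
python3 -m jog '{"rotation":[[0,0,-0.7],[0,0,-0.7],[0,0,0],[0,0,0]],"offset":[[0.001,0.04,0],[0.001,0.03,0],[0,0.015,0],[0,0,0]],"jaw":[0.005,0.005,0.005,0.005]}'
python3 -m jog '{"rotation":[[0,0,0],[0,0,0],[0,0,0],[0,0,0],[0,0,0]],"offset":[[0,0,0.02],[0,0,0.035],[0,0,0.035],[0,0,0.028],[0,0,0]],"jaw":[0.005,0.005,0.005,0.005,0.005]}'
python3 -m jog '{"rotation":[[0,0,0]],"offset":[[0,0,0]],"jaw":[0.005]}'
python3 - <<'E'
from plan import rows
from plant import arm,imaging;import cv2,numpy as np
print(arm.state()["joint_positions"])
for n in("scene","top"): cv2.imwrite(f"pics/{n}3.png",imaging.capture(n)[:,:,::-1])
s=cv2.imread("pics/scene3.png");t=cv2.imread("pics/top3.png")
a=cv2.resize(s[230:380,140:340],(800,600),interpolation=cv2.INTER_CUBIC)
b=cv2.resize(t[190:290,140:290],(800,533),interpolation=cv2.INTER_CUBIC)
cv2.imwrite("pics/s3.png",a);cv2.imwrite("pics/t3.png",b)
E
```

```text
t: 7.32
eef_pos: [0.4392, -0.1097, 0.3131]
orientation: [3.14, -0.003, -3.086]
wrist_force: [0.8, 0.6, -4.0]
finger_gap: 0.0151
finger_force: 68.9
t: 7.95
eef_pos: [0.4121, 0.088, 0.3133]
orientation: [-3.142, -0.004, -3.025]
wrist_force: [-0.2, 0.4, -4.2]
finger_gap: 0.0153
finger_force: 68.8
t: 8.45
eef_pos: [0.4008, 0.171, 0.3141]
orientation: [-3.141, -0.002, -2.999]
wrist_force: [0.3, -0.9, -4.0]
finger_gap: 0.0155
finger_force: 69.1
t: 9.07
eef_pos: [0.3999, 0.1688, 0.1951]
orientation: [-3.14, -0.005, -3.003]
wrist_force: [-0.9, -0.9, -3.8]
finger_gap: 0.0157
finger_force: 69.0
t: 9.2
eef_pos: [0.4024, 0.1703, 0.1981]
orientation: [-3.142, 0.001, -3.002]
wrist_force: [1.3, 1.3, -3.5]
finger_gap: 0.015
finger_force: 69.0
[ 4.00486727e-01  3.19742971e-02 -4.89633233e-01  1.04850874e+00
 -2.33230016e-04  2.61182546e-01]
```

View pics/s3.png

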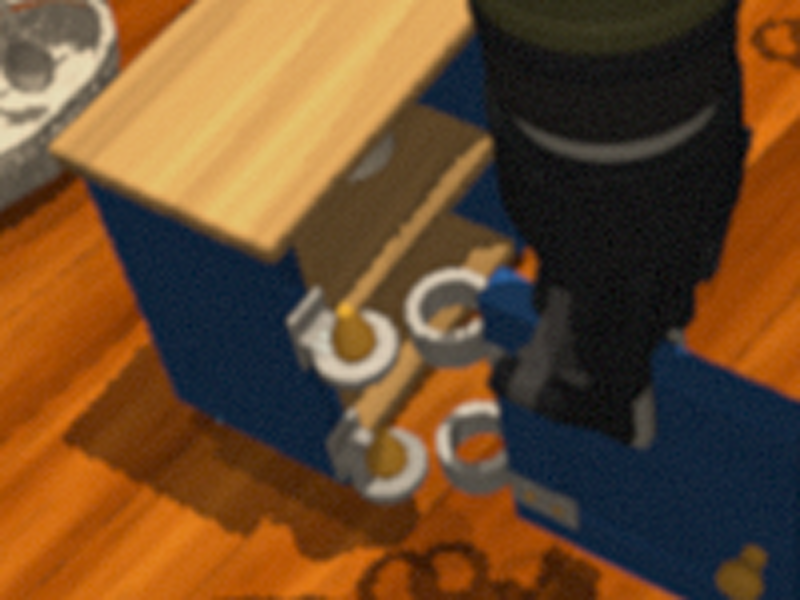

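View pics/t3.png

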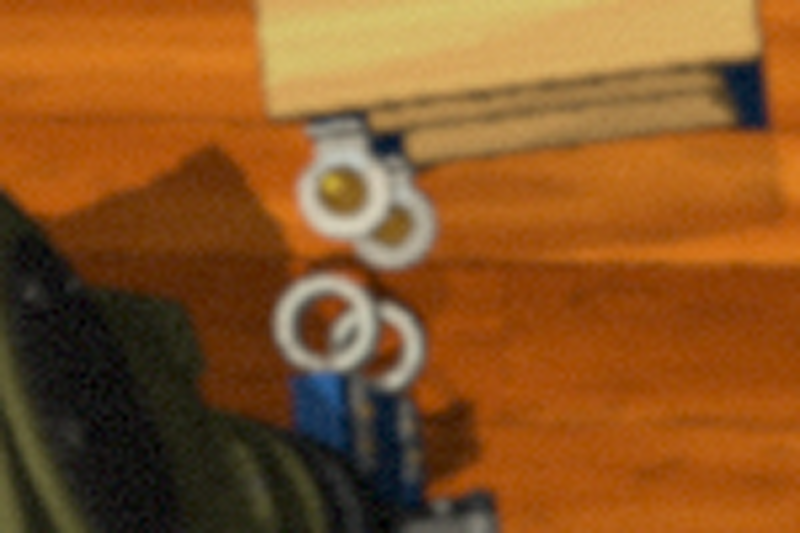

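Both views show the door upright in front of the pins. In the top view the upper ring is at (201.1,250.9), the upper disc at (204.5,226.2), the lower ring at (211.6,255.1) and the lower disc at (214.1,232.4). In the scene view the upper ring is at (254.3,306.8) and the upper disc at (227.5,316.3).

```bash
python3 - <<'E'
from h import *
np.set_printoptions(precision=4,suppress=True)
for n,c,uv,z in [("ur","top",(201.1,250.9),.198),("ur","scene",(254.3,306.8),.198),("lr","top",(211.6,255.1),.108),("ud","top",(204.5,226.2),.135),("ud","scene",(227.5,316.3),.135),("ld","top",(214.1,232.4),.045)]: print(n,c,onz(c,uv,z))
print(tri([ray("top",(201.1,250.9)),ray("scene",(254.3,306.8))]))
a=np.radians(8);x=np.array([np.cos(a),np.sin(a)]);y=np.array([-x[1],x[0]])
P=[onz("top",(204.5,226.2),.135),onz("scene",(227.5,316.3),.135)];Q=[onz("top",(201.1,250.9),.198),onz("scene",(254.3,306.8),.198)]
for p,q in zip(P,Q): d=(p-q)[:2];print("along,side",d@x,d@y)
d=(onz("top",(214.1,232.4),.045)-onz("top",(211.6,255.1),.108))[:2];print(d@x,d@y)
E
```

```text
ur top [0.4802 0.1811 0.198 ]
ur scene [0.4787 0.1814 0.198 ]
lr top [0.4805 0.1793 0.108 ]
ud top [0.5346 0.1901 0.135 ]
ud scene [0.5375 0.1919 0.135 ]
ld top [0.5342 0.1882 0.045 ]
(array([0.4799, 0.1811, 0.1967]), [np.float64(0.537877224230658), np.float64(0.5378772242307017)])
along,side 0.05508433269955857 0.0013256074511476344
along,side 0.05975447562744419 0.00214577454455938
0.05442055066130918 0.0013661506965870545
```

```bash
python3 -m jog '{"rotation":[[0,0,0],[0,0,0],[0,0,0],[0,0,0],[0,0,0]],"offset":[[-0.012,0.0015,0],[-0.016,0,0],[-0.016,0,0],[-0.012,0,0],[0,0,0]],"jaw":[0.005,0.005,0.005,0.005,0.005]}'
python3 -m jog '{"rotation":[[0,0,0],[0,0,0]],"offset":[[0,0,0],[0,0,0]],"jaw":[0.005,0.005]}'
python3 - <<'E'
from plant import imaging;import cv2,numpy as np
for n in("scene","top"): cv2.imwrite(f"pics/{n}4.png",imaging.capture(n)[:,:,::-1])
s=cv2.imread("pics/scene4.png");t=cv2.imread("pics/top4.png")
f=lambda im,x,y:cv2.resize(im[y:y+120,x:x+80],(400,600),interpolation=cv2.INTER_CUBIC)
cv2.imwrite("pics/m4.png",np.hstack([f(s,200,260),f(t,170,180)]))
E
```

```text
t: 9.93
eef_pos: [0.4578, 0.1799, 0.1968]
orientation: [-3.141, -0.001, -3.002]
wrist_force: [-0.0, 0.0, -4.6]
finger_gap: 0.0149
finger_force: 69.1
t: 10.18
eef_pos: [0.4571, 0.18, 0.1973]
orientation: [-3.142, 0.0, -3.001]
wrist_force: [0.4, 0.3, -4.2]
finger_gap: 0.0151
finger_force: 69.1
```

View pics/m4.png

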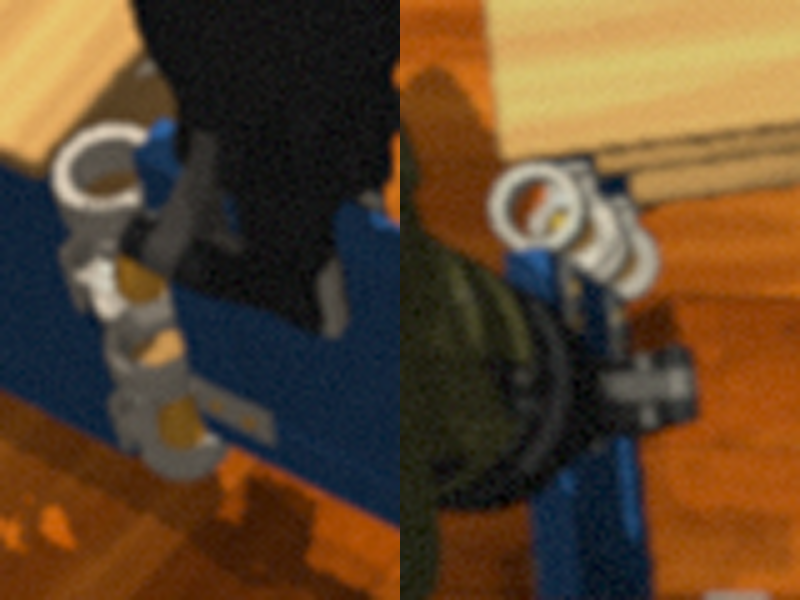

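In the top view the upper ring is at (197.4,221.4), with the pin tip visible through it. In the scene view it is at about (220.4,293.4).

```bash
python3 - <<'E'
from h import *
np.set_printoptions(precision=4,suppress=True)
a=np.radians(8);M=np.array([[np.cos(a),np.sin(a)],[-np.sin(a),np.cos(a)]])
for c,u,v in [("top",(204.5,226),(197.4,221.4)),("scene",(227.7,316.1),(220.4,293.4))]:
    p=onz(c,u,.135);q=onz(c,v,.197);print(c,p,q,"to go along,side",M@(p-q)[:2])
E
```

```text
top [0.535  0.1901 0.135 ] [0.5347 0.1904 0.197 ] to go along,side [ 0.0003 -0.0004]
scene [0.5376 0.1914 0.135 ] [0.5375 0.1928 0.197 ] to go along,side [-0.0001 -0.0014]
```

```bash
python3 -m jog '{"rotation":[[0,0,0],[0,0,0],[0,0,0],[0,0,0],[0,0,0]],"offset":[[0,-0.0005,0.008],[0,0,0.01],[0,0,0.01],[0,0,0.006],[0,0,0]],"jaw":[0.005,0.005,0.005,0.005,0.005]}'
python3 -m jog '{"rotation":[[0,0,0],[0,0,0],[0,0,0]],"offset":[[0,0,0.003],[0,0,0.003],[0,0,0]],"jaw":[0.005,0.005,0.005]}'
```

```text
t: 10.9
eef_pos: [0.4568, 0.1793, 0.1626]
orientation: [-3.141, -0.001, -3.001]
wrist_force: [0.7, -0.4, -3.5]
finger_gap: 0.0154
finger_force: 69.1
t: 11.28
eef_pos: [0.4571, 0.1794, 0.1572]
orientation: [-3.142, -0.0, -3.001]
wrist_force: [-0.4, 0.1, -3.1]
finger_gap: 0.0152
finger_force: 69.1
```

```bash
python3 -m jog '{"rotation":[[0,0,0],[0,0,0],[0,0,0]],"offset":[[0,0,0.0015],[0,0,0.0015],[0,0,0]],"jaw":[0.005,0.005,0.005]}'
python3 -m jog '{"rotation":[[0,0,0],[0,0,0]],"offset":[[0,0,0.001],[0,0,0]],"jaw":[0.005,0.005]}'
python3 -m jog '{"rotation":[[0,0,0],[0,0,0]],"offset":[[0,0,0.001],[0,0,0]],"jaw":[0.005,0.005]}'
```

```text
t: 11.65
eef_pos: [0.4572, 0.1794, 0.1542]
orientation: [-3.142, -0.0, -3.001]
wrist_force: [0.0, 0.0, -4.6]
finger_gap: 0.0152
finger_force: 69.1
t: 11.9
eef_pos: [0.4573, 0.1795, 0.1533]
orientation: [3.142, 0.0, -3.001]
wrist_force: [0.0, 0.5, -3.8]
finger_gap: 0.0152
finger_force: 69.3
t: 12.15
eef_pos: [0.4574, 0.1796, 0.153]
orientation: [3.141, 0.001, -3.001]
wrist_force: [-3.8, -1.2, 4.6]
finger_gap: 0.0151
finger_force: 70.3
```

```bash
python3 -m jog '{"rotation":[[0,0,0],[0,0,0]],"offset":[[0,0,0.001],[0,0,0]],"jaw":[0.005,0.005]}'
python3 - <<'E'
from plant import imaging;import cv2,numpy as np
for n in("scene","top"): cv2.imwrite(f"pics/{n}5.png",imaging.capture(n)[:,:,::-1])
s=cv2.imread("pics/scene5.png");t=cv2.imread("pics/top5.png")
f=lambda im,x,y:cv2.resize(im[y:y+120,x:x+80],(400,600),interpolation=cv2.INTER_CUBIC)
cv2.imwrite("pics/m5.png",np.hstack([f(s,200,260),f(t,170,180)]))
E
```

```text
t: 12.4
eef_pos: [0.4573, 0.1796, 0.1527]
orientation: [3.141, 0.001, -3.001]
wrist_force: [-7.5, -2.0, 11.3]
finger_gap: 0.0154
finger_force: 71.6
```

View pics/m5.png

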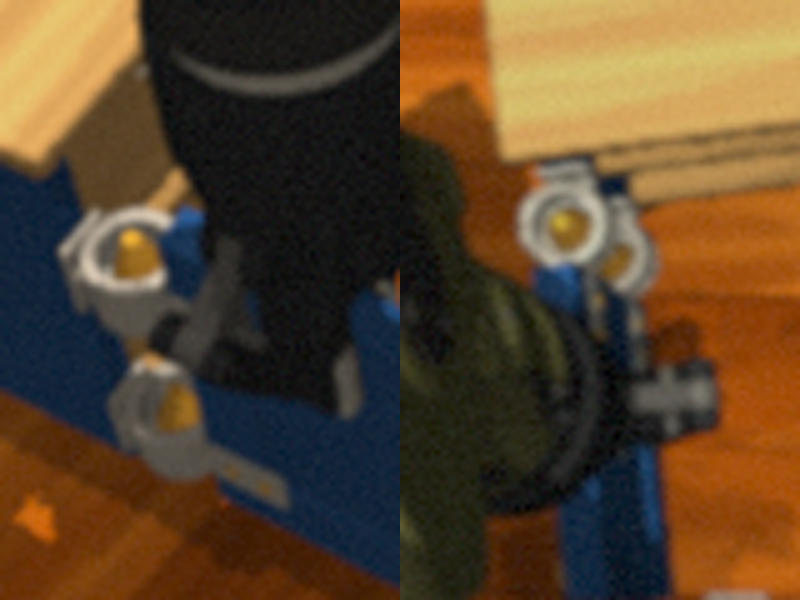

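Both pins stand inside their rings, seated at the predicted height with contact force rising. I'll relieve the push, open the gripper and rise.

```bash
python3 -m jog '{"rotation":[[0,0,0],[0,0,0],[0,0,0],[0,0,0],[0,0,0]],"offset":[[0,0,-0.0015],[0,0,0],[0,0,0],[0,0,0],[0,0,0]],"jaw":[0.005,0.03,0.06,0.085,0.085]}'
python3 -m jog '{"rotation":[[0,0,0],[0,0,0],[0,0,0],[0,0,0],[0,0,0]],"offset":[[0,0,0],[0,0,-0.015],[0,0,-0.035],[0,0,-0.05],[0,0,-0.05]],"jaw":[0.085,0.085,0.085,0.085,0.085]}'
python3 -m jog '{"rotation":[[0,0,0],[0,0,0],[0,0,0],[0,0,0],[0,0,0]],"offset":[[0,-0.04,0],[0,-0.06,0],[0,-0.06,0],[0,-0.03,0],[0,0,0]],"jaw":[0.085,0.085,0.085,0.085,0.085]}'
python3 - <<'E'
from plant import imaging;import cv2
cv2.imwrite("pics/s6.png",imaging.capture("scene")[:,:,::-1])
E
```

```text
t: 13.12
eef_pos: [0.4573, 0.1795, 0.1527]
orientation: [-3.142, -0.0, -3.001]
wrist_force: [-0.1, 0.5, 0.7]
finger_gap: 0.0827
finger_force: 0.0
t: 13.75
eef_pos: [0.4571, 0.1794, 0.3054]
orientation: [3.141, 0.001, -3.001]
wrist_force: [0.1, 0.6, -0.2]
finger_gap: 0.0848
finger_force: 0.0
t: 14.38
eef_pos: [0.4841, -0.0105, 0.3038]
orientation: [-3.141, 0.001, -3.005]
wrist_force: [0.1, 0.1, 0.7]
finger_gap: 0.0847
finger_force: 0.0
```

View pics/s6.png

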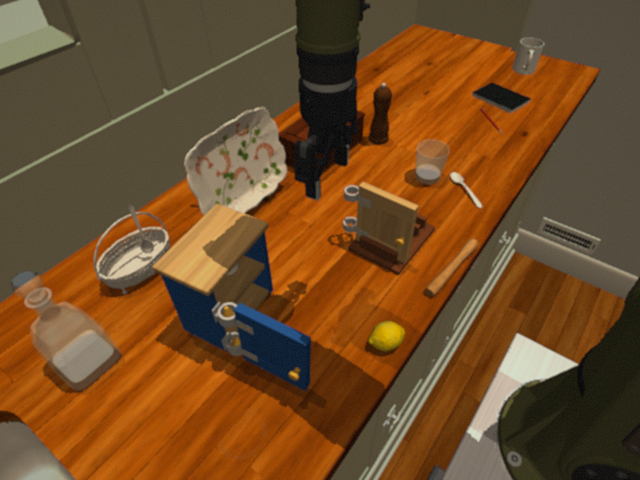

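The blue door hangs open on both pins (rings at 228,315 and 233,345). The plain door is still in the rack and the robot is clear of everything.

```bash
python3 -c "
from plant import ticket
print(ticket.close_job())"
```

```text
the job is handed in; nothing more can be done
None
```

The blue door is hanging open on both hinge pins, fully down and released; the plain door was left in the rack, and the job was handed in at about 14.4 s of the 42 s allowed.

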